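# Let down the gate of a sample feeder and load a puck against it

### The arm

A 6-joint arm with a two-finger parallel gripper is mounted at the origin on a cart in front of the work surface, level with it; the furniture and walls round the work are solid. World frame = base frame: x ahead of the robot, y to its left, z up, the work surface at z = 0. Lengths are in m, angles in rad, forces in N, time in s.
With the tool pointing down it reaches from about 0.2 to 0.875 m from the base axis. Payload 3.4 kg.
Tool frame: the origin (TCP) lies on the mounting face of the last link; the fingertips stand 199 mm ahead of it and the grasp point (between the pads) lies 180 mm ahead of it; z points along the fingers, y is the direction in which the jaws open and shut (so a half turn about z gives the same grasp; the last joint's range is limited). The gripper opens to 94 mm and grips with 3 to 60 N. Pads are 16 mm wide; open, the fingers measure 119 mm over their backs; the gripper's body (75 mm by 177 mm) begins 78 mm behind the grasp point.
Start: joints at [-1.381, 0.276, 1.505, -0, 1.361, -0.121], TCP at [0.176, -0.547, 0.405] pointing down, gripper open.
Joint ranges: [-2.89, 2.89], [-0.75, 2.08], [0.22, 2.7], [-1.18, 4.32], [0.11, 2.71], [-2.7, 2.7]. Speed limits (rad/s): [2.57, 2.57, 3.14, 3.14, 3.14, 3.14].

### API

Orientations are given as [roll, pitch, yaw] about the fixed x, y, z axes, in that order (R = Rz(yaw) Ry(pitch) Rx(roll)).
In Python, from rig import bot gives the robot as it stands. Calls block until the motion is done:
- bot.goto(position, orientation): joint-space move of the TCP to a pose.
- bot.move_straight(position, orientation=None, feed=0.15, f_stop=None): straight line of the TCP; orientation=None keeps the orientation; feed is the mean speed in m/s. With f_stop (N) it stops when the force on the tool has changed by that much, and returns True; else False.
- bot.goto_joints(angles): joint-space move.
- bot.move_gripper(opening, newtons=None): opening from 0.0 (shut) to 1.0 (fully open); newtons is the grip in N (None keeps the last); returns when the fingers have stopped.
- bot.pause(seconds).
- bot.solve_ik(position, orientation): joint angles nearest the present ones, or None.
- bot.snapshot(name): name is "scene" or "top"; returns (picture, depth): 384x512x3 uint8, red, green, blue; 384x512 float32, m along the optical axis (not along the pixel's ray), 0 where there is no reading.
- bot.camera_info(name): a dict with "fx", "fy", "cx", "cy" (pixels), "position" and "orientation" of the camera in the world. Camera axes: x right, y down, z forward; pixel columns grow to the right and rows downward; lengths in m; the calibration is good to about 2 mm. A picture is of the moment at which its call begins. camera_info takes no time and is no camera call.
A pose or a line that the arm cannot do raises bot.IKError and nothing moves.
- bot.hand_in(): hands the job in, once; it reports no verdict.
Readings, each from a call of its own:
- bot.read_time_s(): time.
- bot.read_joint_pos(): joint angles.
- bot.read_joint_velocities(): joint speeds.
- bot.read_joint_torque(): joint torques, N m.
- bot.read_tcp_pos(): TCP position.
- bot.read_eef_rot(): TCP orientation.
- bot.read_ft_force(): force on the tool from outside, world axes, zero at the start.
- bot.read_moment(): the same for the moment, N m.
- bot.read_grip_width(): opening from 0.0 (shut) to 1.0 (fully open).
Only numpy, scipy, OpenCV 4.12 (cv2) and the standard library are available. Lean on these libraries where they do the work, as an engineer would, in place of code of your own. Each camera call takes 0.05 s, during which the arm holds its last target.

### The job

Lift the pawl of the feeder's winch clear of its ratchet wheel and keep it lifted until the drum has turned all the way back and the gate is fully down in the chute, then let the pawl down again into the teeth. Then stand the metal puck at the head of the chute, let go of it, and push it down the slope until it rests flat on the chute floor against the gate. Leave the bottle, beaker, flask and tape roll standing where they are.

Things in the scene. Friction and masses are not known exactly. Their poses are not given: they have to be found in the camera images.
- feeder: Feeder fixed to the worktop, base 130 x 330 mm, with a steel chute. Origin on the worktop under the chute; z up. The chute's centre line is x = 0; open head at y = +170 mm, falling 10 degrees towards -y to y = -150; floor height z = 45 + 0.176 (y + 30) mm. Channel 72 mm wide inside; side walls 6 mm thick rise 14 mm above the floor; no wall across the head end.
- drum_axle (a point): On the winch drum's axle, over the chute's centre line, at feeder y = -105, z = 130 mm; the axle is parallel to the feeder's x. The drum (54 mm across) lies between two cheeks 56 mm long in y, outer faces at x = -50 and +50 mm, tops at z = 166 mm. The ratchet wheel, 92 mm across, 14 teeth, 10 mm thick, is outside the cheeks at x = -62 mm.
- drum (a joint): Turn of drum, ratchet wheel and gate (a paddle 56 mm wide on two arms of the drum). 0 = fully back, gate down, square across the chute; growing = gate swung up and uphill (0.8 to 1.8 rad at the start, held by the pawl). Spring and weight turn it to 0, slowed by a damper: pawl clear, it takes 1 to 4 s and stops there. If the pawl comes down before, it catches an earlier tooth.
- pawl (a joint): Turn of the pawl about its pivot, parallel to the feeder's x at feeder y = -45, z = 180 mm. 0 = seated between the teeth; growing = lifted; its nose is clear of the teeth above 0.16 rad; end stop at 0.6 rad. It falls back by its own weight; lifting takes 1 to 4 N at the bar.
- pawl_bar (a point): Middle of the free length of the pawl's lifting bar: round, white, 14 mm thick, parallel to the feeder's x from x = -68 to +6 mm (20 mm ball at the end); at y = -195, z = 213 mm when seated; this point at x = -22. The lever, 8 mm thick, joins it at x = -62 from the +y side. 154 mm from the pivot: 50 mm up is about 0.33 rad. Pinch it from above across the bar; the open case beside it is 160 mm high.
- chute_head (a point): Point on the chute floor's centre line at feeder y = +125 mm: where the centre of the puck's underside goes when it is set at the head of the chute (feeder y = 100 to 150 mm will do).
- chute_foot (a point): Point on the chute floor's centre line (feeder y = -30, z = 45 mm) where the lowered gate's uphill face meets the floor. A puck resting against the gate has the centre of its underside 29 mm up the slope from here.
- puck: Plain turned aluminium puck, a round solid 58 mm across and 44 mm high with a shallow groove near its top, 0.18 to 0.35 kg, standing on the worktop. Origin at the centre of its underside, z up its axis. On the chute it does not slide by itself; pushing it takes 1 to 3 N.
- reagent_bottle: Amber reagent bottle with a cap, 58 mm across, 125 mm high, standing on one side of the puck, centres 100 to 110 mm apart. Origin at the centre of its underside. To be left alone.
- beaker: Glass beaker, 75 mm across, 94 mm high, standing on the other side of the puck, centres 100 to 110 mm apart. Origin at the centre of its underside. To be left alone.
- flask: Conical flask, 84 mm across its foot, 158 mm high, standing behind the chute. Origin at the centre of its underside. To be left alone.
- tape: Roll of tape lying flat, 82 mm across, 20 mm high. Origin at the centre of its underside. To be left alone.
Mind the look-alikes: they are no part of the job. Leave any red look-alike of the puck alone.

How it is judged:
By the outcome, as a careful person would: the job done as asked, in the order asked, and still so for the second after the job is handed in, with the robot touching nothing.
It also fails if it takes over 64 s, if anything falls off the work surface, if the arm or the gripper's body presses on something with over 40 N, if the wrist force passes 120 N, or if a joint passes its speed limit or range.

## Working session

There is one attempt and no reset: what is moved stays moved. The work goes in short steps, each a Python script; the robot and the scene stay as the last script left them, time stands still between calls to the robot, and variables do not carry over. Pictures are saved under pics/ and viewed, and the job is handed in when it is done.

```bash
mkdir -p pics; ls; python3 - <<'E'
from rig import bot
import cv2,numpy as np
for n in ("scene","top"):
    p,d=bot.snapshot(n); cv2.imwrite(f"pics/{n}0.png",cv2.cvtColor(p,cv2.COLOR_RGB2BGR)); np.save(f"{n}0_d.npy",d); np.save(f"{n}0_p.npy",p)
    print(bot.camera_info(n))
E
```

```text
pics
{'fx': 422.61928152395694, 'fy': 422.61928152395694, 'cx': 253.14912633223253, 'cy': 185.20714757030152, 'position': array([-0.66403999,  0.76780038,  0.93251792]), 'orientation': array([-2.10748122,  0.01958389, -2.12456727])}
{'fx': 458.60899664640476, 'fy': 458.60899664640476, 'cx': 255.48327606927538, 'cy': 203.54588021041732, 'position': array([0.39618541, 0.06857674, 1.62113813]), 'orientation': array([-3.06484885,  0.00940887, -1.56229467])}
```

View pics/scene0.png

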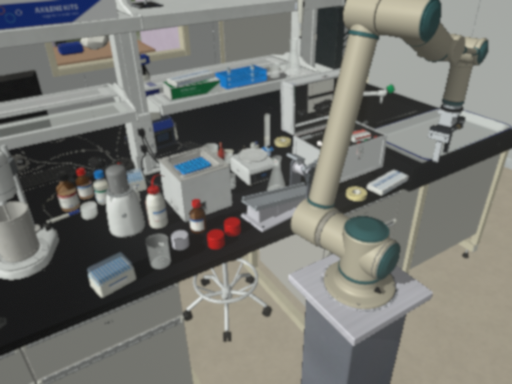

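View pics/top0.png

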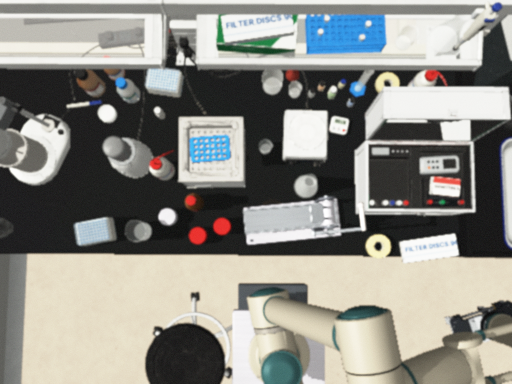

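```bash
python3 - <<'E'
import cv2
a=cv2.imread("pics/top0.png")[165:260,110:400]; cv2.imwrite("pics/topc.png",cv2.resize(a,None,fx=2.75,fy=2.75,interpolation=cv2.INTER_CUBIC))
a=cv2.imread("pics/scene0.png")[110:290,130:330]; cv2.imwrite("pics/scenec.png",cv2.resize(a,None,fx=3.3,fy=3.3,interpolation=cv2.INTER_CUBIC))
a=cv2.imread("pics/top0.png")[180:260,230:390]; cv2.imwrite("pics/topc2.png",cv2.resize(a,None,fx=5,fy=5,interpolation=cv2.INTER_CUBIC))
E
```

```text
(no output)
```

View pics/topc.png

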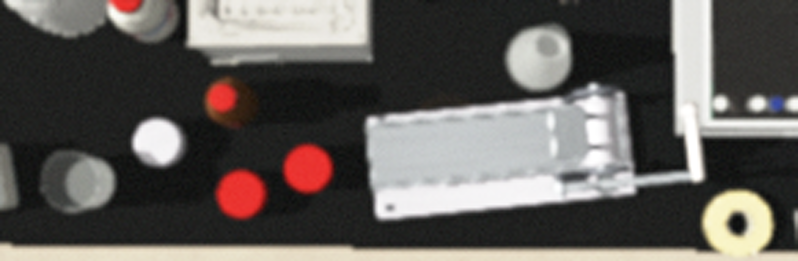

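View pics/scenec.png

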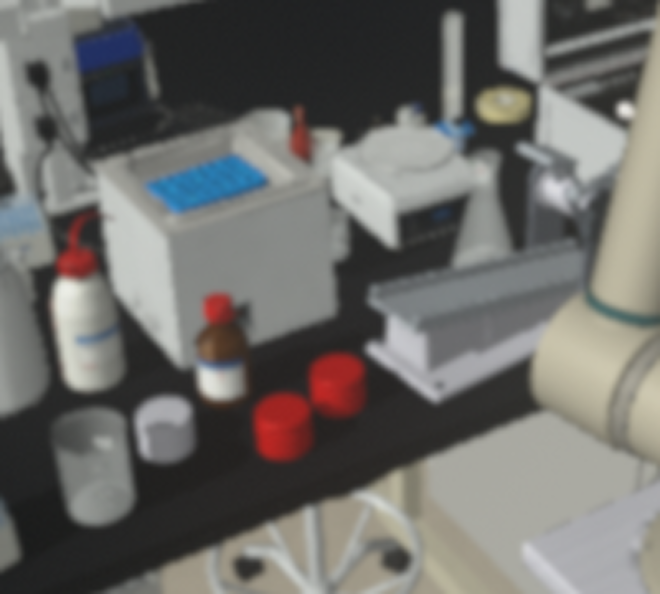

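View pics/topc2.png

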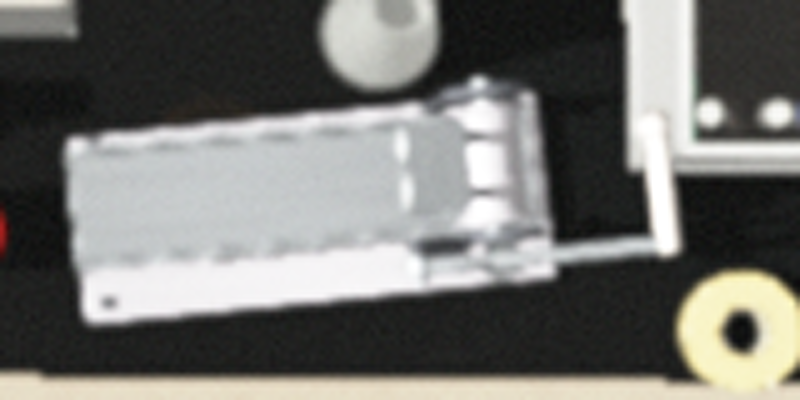

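```bash
cat > h.py <<'E'
import numpy as np,cv2
from scipy.spatial.transform import Rotation as R
from rig import bot
def ray(n,uv):
    c=bot.camera_info(n); uv=np.atleast_2d(np.asarray(uv,float))
    d=np.c_[(uv[:,0]-c['cx'])/c['fx'],(uv[:,1]-c['cy'])/c['fy'],np.ones(len(uv))]
    return np.array(c['position']),d@R.from_euler('xyz',c['orientation']).as_matrix().T
def onplane(n,uv,z):
    o,d=ray(n,uv); z=np.broadcast_to(z,len(d)); return o+d*((z-o[2])/d[:,2])[:,None]
def cloud(n,dep):
    v,u=np.mgrid[:384,:512]; o,d=ray(n,np.c_[u.ravel(),v.ravel()])
    P=o+d*dep.reshape(-1,1); P[dep.ravel()==0]=np.nan; return P.reshape(384,512,3)
def tri(uvs,uvt):
    o1,d1=ray("scene",uvs);o2,d2=ray("top",uvt);d1=d1[0];d2=d2[0]
    t=np.linalg.lstsq(np.c_[d1,-d2],o2-o1,rcond=None)[0]
    a=o1+d1*t[0];b=o2+d2*t[1]; return (a+b)/2,np.linalg.norm(a-b)
E
python3 - <<'E'
from h import *
d=np.load("top0_d.npy");p=np.load("top0_p.npy");P=cloud("top",d)
def zz(u,v): return np.round(P[v,u]*1000)
for u,v in [(280,250),(270,218),(300,215),(150,245),(168,216),(221,226),(198,236),(361,230),(362,215),(361,206),(345,230),(370,180),(440,110),(306,188),(194,202),(327,213),(400,207)]: print((u,v),zz(u,v),p[v,u])
z=np.nan_to_num(P[...,2]); im=np.clip(z/0.25*255,0,255).astype(np.uint8)[165:260,110:400]
cv2.imwrite("pics/hgt.png",cv2.applyColorMap(cv2.resize(im,None,fx=2.75,fy=2.75,interpolation=0),cv2.COLORMAP_JET))
E
```

```text
(280, 250) [358.  -3.  -0.] [36 36 34]
(270, 218) [467.  35.  65.] [201 207 207]
(300, 215) [479. -69.  48.] [195 199 199]
(150, 245) [371. 455.   2.] [34 36 35]
(168, 216) [472. 385.  48.] [242 241 242]
(221, 226) [439. 203.  41.] [234  52  48]
(198, 236) [404. 281.  45.] [235  53  50]
(361, 230) [ 430. -288.   -4.] [170 170 165]
(362, 215) [ 471. -242.  221.] [255 255 255]
(361, 206) [ 499. -239.  222.] [252 250 248]
(345, 230) [ 425. -193.  205.] [198 202 204]
(370, 180) [ 593. -294.  112.] [49 48 45]
(440, 110) [ 751. -421.  388.] [243 243 241]
(306, 188) [566. -84.  99.] [195 198 193]
(194, 202) [515. 285. 125.] [197  44  38]
(327, 213) [ 481. -147.  146.] [253 252 253]
(400, 207) [ 504. -389.  122.] [71 69 67]
```

View pics/hgt.png

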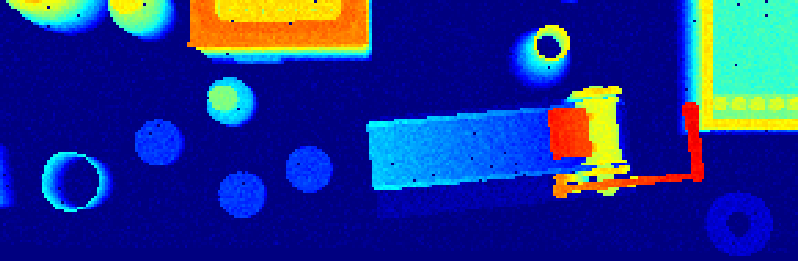

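```bash
python3 - <<'E'
from h import *
d=np.load("top0_d.npy");p=np.load("top0_p.npy");P=cloud("top",d);Z=np.nan_to_num(P[...,2])
def comp(m,seed):
    n,l=cv2.connectedComponents(m.astype(np.uint8),connectivity=4); return l==l[seed[1],seed[0]]
# chute
m=(Z>.028)&(Z<.11); m[:, :240]=0; m[:,305:]=0; m[:198]=0
c=comp(m,(270,218)); Q=P[c][:,:2].astype(np.float32)
# left/right edges per column
xs=[]
for u in range(250,300):
    v=np.where(c[:,u])[0]; xs.append((u,v.min()-.5,v.max()+.5))
xs=np.array(xs)
for k,s in ((1,'far'),(2,'near')):
    y0=onplane("top",np.c_[xs[:,0],xs[:,k]],.07)
    zz=.059+.176*((y0[:,1]+.07)+.03)  # rough
    for _ in range(1):
        w=onplane("top",np.c_[xs[:,0],xs[:,k]],zz)
    f=np.polyfit(w[:,1],w[:,0],1); r=w[:,0]-np.polyval(f,w[:,1]); g=abs(r)<.003; f=np.polyfit(w[g,1],w[g,0],1); print(s,f,np.arctan(-f[0]),w[[0,-1]])
hv=[(np.where(c[v])[0].min()-.5,v) for v in range(212,228)]
w=onplane("top",hv,.094);f=np.polyfit(w[:,0],w[:,1],1);print('head',f,np.arctan(f[0]),w[[0,-1]])
# bar
b=(Z>.195)&(Z<.24);b[:,:355]=0;b[:,372:]=0;b[:195]=0;b[236:]=0
c=comp(b,(362,215)); Q=P[c];print('bar n',c.sum(),np.median(Q[:,2])); 
rows=np.unique(np.where(c)[0]); 
w=[]
for v in rows:
    u=np.where(c[v])[0]; w.append((v,u.min(),u.max(), *onplane("top",[(u.mean(),v)],.213)[0]*1000))
print(np.round(w))
# puck & others
pk=comp((Z>.03)&(Z<.06),(168,216)); 
hsv=cv2.cvtColor(p,cv2.COLOR_RGB2HSV)
for s,seed in (('puck',(168,216)),('redA',(198,236)),('redB',(221,226))):
    pk=comp((Z>.025)&(Z<.06),seed); uv=np.argwhere(pk)[:,::-1]; cc=(uv.max(0)+uv.min(0))/2; print(s,uv.mean(0),cc,pk.sum(),onplane("top",[uv.mean(0)],.044))
# gate/drum angle
g=P[205:222,305:326].reshape(-1,3);print(np.nanmax(g[:,2]))
E
```

```text
far [-0.1075738   0.50858068] 0.10716170121262877 [[ 0.49672454  0.10208891  0.09466294]
 [ 0.51699281 -0.06369714  0.06545728]]
near [-0.11085673  0.42434883] 0.11040594015722323 [[ 0.41349988  0.10130803  0.09452275]
 [ 0.43211247 -0.06380336  0.06543892]]
head [0.11344976 0.0704109 ] 0.11296675199344347 [[0.4848705  0.12701699 0.094     ]
 [0.43493594 0.11982644 0.094     ]]
bar n 154 0.218148266196736
[[ 202.  359.  362.  512. -240.  213.]
 [ 203.  358.  363.  509. -240.  213.]
 [ 204.  358.  363.  505. -240.  213.]
 [ 205.  358.  363.  502. -240.  213.]
 [ 206.  358.  363.  499. -240.  213.]
 [ 207.  359.  363.  496. -241.  213.]
 [ 208.  359.  363.  493. -241.  213.]
 [ 209.  359.  363.  490. -241.  213.]
 [ 210.  359.  363.  487. -241.  213.]
 [ 211.  359.  363.  484. -241.  213.]
 [ 212.  360.  363.  481. -243.  213.]
 [ 213.  360.  363.  478. -243.  213.]
 [ 214.  360.  363.  475. -243.  213.]
 [ 215.  360.  364.  472. -244.  213.]
 [ 216.  360.  364.  469. -244.  213.]
 [ 217.  360.  364.  466. -244.  213.]
 [ 218.  360.  364.  462. -244.  213.]
 [ 219.  360.  364.  459. -244.  213.]
 [ 220.  361.  364.  456. -246.  213.]
 [ 221.  361.  364.  453. -246.  213.]
 [ 222.  361.  364.  450. -246.  213.]
 [ 223.  361.  364.  447. -246.  213.]
 [ 224.  361.  365.  444. -247.  213.]
 [ 225.  361.  365.  441. -247.  213.]
 [ 226.  361.  365.  438. -247.  213.]
 [ 227.  361.  365.  435. -247.  213.]
 [ 228.  355.  365.  432. -238.  213.]
 [ 229.  355.  365.  429. -238.  213.]
 [ 230.  355.  364.  426. -236.  213.]]
puck [167.05217391 216.33043478] [167.5 216. ] 230 [[0.47075059 0.3889988  0.044     ]]
redA [197.4254386  235.14035088] [197.5 235. ] 228 [[0.4069338  0.28296283 0.044     ]]
redB [221.82819383 225.92070485] [222. 226.] 227 [[0.43926811 0.19952366 0.044     ]]
0.21912143257077576
```

```bash
cat >> h.py <<'E'
T=0.1092; O=np.array([.4717,-.0472,0]); RF=R.from_euler('z',T)
def F(p): return O+RF.apply(np.asarray(p,float))   # feeder->world, m
def tool(yaw,tilt=0.0): # feeder-relative yaw, tilt about feeder x
    return RF*R.from_euler('x',tilt)*R.from_euler('z',yaw)*R.from_euler('x',np.pi)
def tcp(g,r): return np.asarray(g)-0.18*r.apply([0,0,1])
def eu(r): return r.as_euler('xyz')
def barp(a):
    r=np.hypot(.15,.033);q=np.arctan2(.033,.15)+a
    return F([-.022,-.045-r*np.cos(q),.180+r*np.sin(q)])
E
python3 - <<'E'
from h import *
d=np.load("top0_d.npy");P=cloud("top",d);Z=np.nan_to_num(P[...,2])
def comp(m,seed):
    n,l=cv2.connectedComponents(m.astype(np.uint8),connectivity=4); return l==l[seed[1],seed[0]]
pk=comp((Z>.037)&(Z<.06),(168,216)); uv=np.argwhere(pk)[:,::-1].astype(np.int32)
c,r=cv2.minEnclosingCircle(uv.reshape(-1,1,2)); print(uv.mean(0),c,r,np.sqrt(pk.sum()/np.pi)); puck=onplane("top",[uv.mean(0)],.044)[0]; print(puck)
for s,m,seed,h in (('bottle',(Z>.06)&(Z<.14),(194,202),.1),('beakerrim',(Z>.08)&(Z<.11),None,.094),('flask',(Z>.1),(308,181),.158)):
    if seed is None: m[:, :125]=0;m[:,155:]=0;m[:218]=0;m[246:]=0;k=m
    else: k=comp(m,seed)
    u=np.argwhere(k)[:,::-1]; cc,rr=cv2.minEnclosingCircle(u.astype(np.int32).reshape(-1,1,2)); print(s,k.sum(),cc,rr,onplane("top",[cc],h))
# box clearance: jaw yaw phi = direction angle of jaw
Q=P.reshape(-1,3);Q=Q[np.isfinite(Q[:,0])]
for deg in range(0,61,5):
    j=np.array([np.cos(np.radians(deg)),np.sin(np.radians(deg))]);k=np.array([-j[1],j[0]])
    D=Q[:,:2]-puck[:2]; a=abs(D@j);b=abs(D@k)
    far=np.hypot(*D.T)>.034
    body=(a<.0985)&(b<.0475)&(Q[:,2]>.09)&far; fing=(a<.068)&(b<.016)&(Q[:,2]>.01)&far
    print(deg,body.sum(),fing.sum())
E
```

```text
[166.85779817 216.23853211] (166.77272033691406, 216.22727966308594) 8.416186332702637 8.33015937350939
[0.4710623  0.38967767 0.044     ]
bottle 234 (192.7947998046875, 201.21676635742188) 8.664496421813965 [[0.51919155 0.29285494 0.1       ]]
beakerrim 94 (135.31387329101562, 230.19400024414062) 11.153345108032227 [[0.42129336 0.4837481  0.094     ]]
flask 120949 (255.5, 198.0) 315.4446105957031 [[0.52639225 0.08339755 0.158     ]]
0 0 0
5 0 0
10 0 0
15 0 0
20 0 0
25 0 0
30 0 0
35 0 0
40 0 0
45 0 0
50 0 1
55 0 0
60 0 0
```

Candidates for the puck: the silver disc at top (167,216), the red cylinder at (198,236) and the red cylinder at (222,226). The silver one fits: it is bare metal and stands between the amber bottle (193,201) and the beaker (135,230), and the enlarged crops confirm it. The feeder fit also agrees with the measured bar to about 1 mm. Next I check IK for the whole plan.

```bash
cat >> h.py <<'E'
PK=np.array([.4711,.3897,0]); RP=R.from_euler('z',np.radians(115))*R.from_euler('x',np.pi)
RP2=R.from_euler('z',np.radians(-65))*R.from_euler('x',np.pi)
def fl(y): return .045+.176*(y+.03)
TILT=np.arctan(.176)
def place(y,off,h,r):  # puck bottom at feeder y, lifted off along slope normal; h grasp height
    n=np.array([0,-np.sin(TILT),np.cos(TILT)])
    return tcp(F(np.array([0,y,fl(y)])+n*(off+h)),r)
E
python3 - <<'E'
from h import *
print(bot.read_eef_rot(),bot.read_time_s())
def t(n,p,r):
    q=bot.solve_ik(p,eu(r)); print(n,np.round(p,3),None if q is None else np.round(q,2))
for y in (0,np.pi):
    r=tool(y); b=barp(0)
    t('bar',tcp(b,r),r);t('bar+',tcp(b+[0,0,.06],r),r);t('bar.38',tcp(barp(.38),r),r)
for r in (RP,RP2):
    t('puck',tcp(PK+[0,0,.025],r),r);t('puck+',tcp(PK+[0,0,.15],r),r)
for y in (0,np.pi):
    r=tool(y,TILT); t('place',place(.125,0,.025,r),r); t('place+',place(.125,.06,.025,r),r)
for y in (np.pi/2,-np.pi/2):
    r=tool(y)
    for Y in (.17,.033): t('push',tcp(F([0,Y,fl(Y)+.03]),r),r)
E
```

```text
[-3.14005378e+00 -1.42003130e-04  3.10799755e-01] 0.1
bar [ 0.471 -0.243  0.393] [-0.61  0.22  1.62 -0.    1.31  0.85]
bar+ [ 0.471 -0.243  0.453] [-0.61  0.18  1.51 -0.    1.45  0.85]
bar.38 [ 0.469 -0.221  0.446] [-0.57  0.17  1.55 -0.    1.43  0.89]
bar [ 0.471 -0.243  0.393] [-0.61  0.22  1.62  0.    1.31 -2.29]
bar+ [ 0.471 -0.243  0.453] [-0.61  0.18  1.51  0.    1.45 -2.29]
bar.38 [ 0.469 -0.221  0.446] [-0.57  0.17  1.55  0.    1.43 -2.25]
puck [0.471 0.39  0.205] [ 0.58  0.5   1.7  -0.    0.95  0.14]
puck+ [0.471 0.39  0.33 ] [ 0.58  0.38  1.54 -0.    1.22  0.14]
puck [0.471 0.39  0.205] None
puck+ [0.471 0.39  0.33 ] None
place [0.462 0.042 0.274] [-0.13  0.23  1.93  0.2   1.02  1.22]
place+ [0.463 0.031 0.333] [-0.15  0.17  1.84  0.18  1.18  1.23]
place [0.462 0.042 0.274] [-0.13  0.23  1.93  0.2   1.02 -1.92]
place+ [0.463 0.031 0.333] [-0.15  0.17  1.84  0.18  1.18 -1.91]
push [0.453 0.122 0.29 ] [ 0.11  0.22  1.9  -0.    1.02  0.  ]
push [ 0.468 -0.014  0.266] [-0.18  0.24  1.94 -0.    0.96 -0.29]
push [0.453 0.122 0.29 ] None
push [ 0.468 -0.014  0.266] None
```

```bash
python3 - <<'E'
from h import *
r=tool(0); b=barp(0)
bot.goto(tcp(b+[0,0,.07],r),eu(r)); print(bot.read_time_s())
print(bot.move_straight(tcp(b,r),feed=.12,f_stop=8)); 
bot.move_gripper(0.0,15); print(bot.read_grip_width()*94,bot.read_ft_force(),bot.read_tcp_pos(),tcp(b,r),bot.read_time_s())
p,d=bot.snapshot("top"); cv2.imwrite("pics/top1.png",cv2.resize(cv2.cvtColor(p,cv2.COLOR_RGB2BGR)[150:270,220:420],None,fx=4,fy=4,interpolation=cv2.INTER_CUBIC))
E
```

```text
1.675
False
13.486100172222748 [ 0.34266536 -5.2464118  -1.40812178] [ 0.47122407 -0.24449664  0.3931868 ] [ 0.47108275 -0.24343613  0.393     ] 3.6167
```

View pics/top1.png

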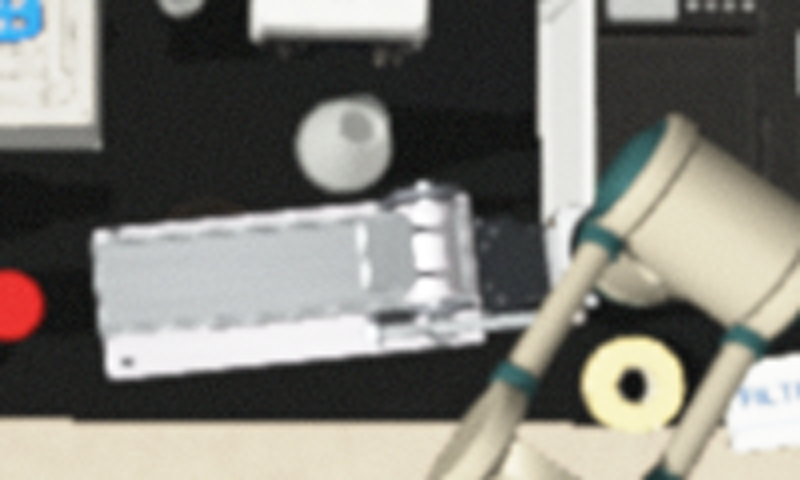

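The bar is gripped (13.5 mm measured), the lever enters the gripper at about (540,320), and the gate is up at about (390,255). Now I lift.

```bash
python3 - <<'E'
from h import *
r=tool(0)
for a in (.13,.26,.38): bot.move_straight(tcp(barp(a),r),feed=.08); 
print(bot.read_grip_width()*94,bot.read_ft_force(),bot.read_time_s())
bot.pause(3.0)
for n in("top","scene"):
    p,d=bot.snapshot(n);np.save(n+"2_d.npy",d)
    c=cv2.cvtColor(p,cv2.COLOR_RGB2BGR); c=c[150:270,220:420] if n=="top" else c[120:240,230:430]
    cv2.imwrite(f"pics/{n}2.png",cv2.resize(c,None,fx=4,fy=4,interpolation=cv2.INTER_CUBIC))
P=cloud("top",d if n=="top" else np.load("top2_d.npy")); print(np.nanmax(P[205:222,300:322,2]),bot.read_time_s())
E
```

```text
13.659935665124685 [-0.49982185 -6.90572012  3.2482871 ] 4.85
0.13745767670284548 7.95
```

View pics/top2.png

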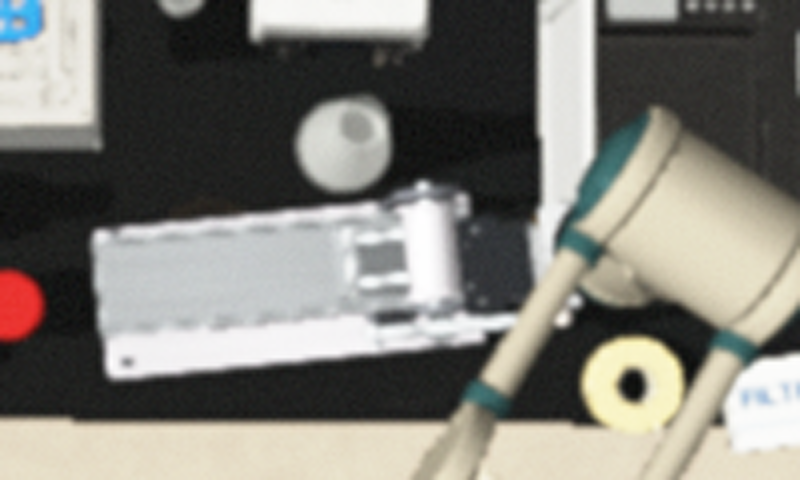

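View pics/scene2.png

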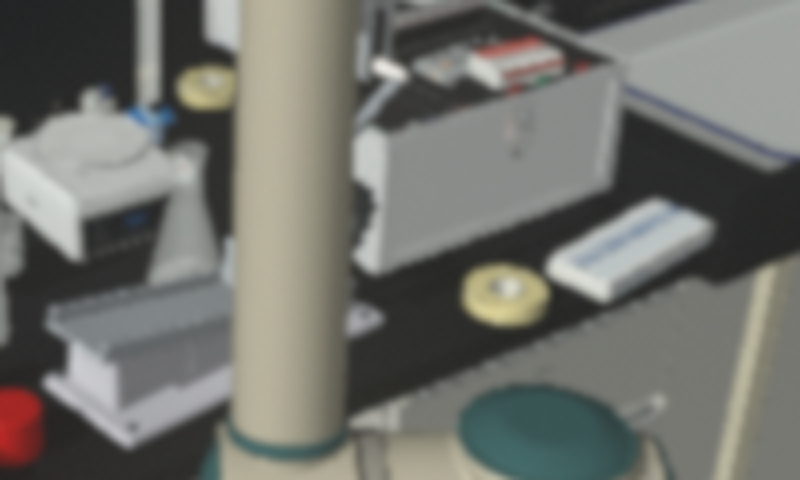

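The gate's arms now reach down from the drum with the paddle edge at about (350,265). I'll wait a bit longer, check nothing is still moving, then lower.

```bash
python3 - <<'E'
from h import *
r=tool(0)
bot.pause(1.3)
p,d=bot.snapshot("top"); d0=np.load("top2_d.npy")
s=(slice(200,228),slice(300,325)); print('moved px',(abs(d[s]-d0[s])>.015).sum())
P=cloud("top",d); Q=(P[s].reshape(-1,3)-O); Q=RF.inv().apply(Q)*1000
for y in range(-70,0,6):
    m=(abs(Q[:,1]-y)<3)&(abs(Q[:,0])<33); print(y,m.sum(),np.round(np.nanmedian(Q[m,2])),round(fl(y/1000)*1000)) if m.any() else 0
for a in (.25,.12,0.0): bot.move_straight(tcp(barp(a),r),feed=.08)
print(bot.read_grip_width()*94,bot.read_ft_force(),bot.read_time_s())
bot.move_gripper(1.0); print(bot.read_ft_force())
bot.move_straight(tcp(barp(0)+[0,0,.09],r),feed=.25)
# go away towards puck
bot.goto(tcp(PK+[0,0,.19],RP),eu(RP)); print(bot.read_time_s())
for n in("top","scene"):
    p,d=bot.snapshot(n);np.save(n+"3_d.npy",d)
    c=cv2.cvtColor(p,cv2.COLOR_RGB2BGR); c=c[150:270,220:420] if n=="top" else c[100:240,230:430]
    cv2.imwrite(f"pics/{n}3.png",cv2.resize(c,None,fx=4,fy=4,interpolation=cv2.INTER_CUBIC))
P=cloud("top",np.load("top3_d.npy")); Q=RF.inv().apply(P.reshape(-1,3)-O)*1000
m=(abs(Q[:,0]+22)<30)&(Q[:,1]<-160)&(Q[:,1]>-230)&(Q[:,2]>170); print('bar',np.nanmedian(Q[m],axis=0),m.sum())
E
```

```text
moved px 11
-70 39 42.0 38
-64 30 42.0 39
-58 34 43.0 40
-52 17 99.0 41
-46 32 98.0 42
-40 42 95.0 43
-34 54 67.0 44
-28 32 46.0 45
-22 26 46.0 46
-16 3 48.0 47
13.39400694188894 [-0.16758868 -6.43643384 -0.02135336] 10.4833
[-0.32454856  0.3003148  -0.57136414]
14.5667
bar [ -21.78296276 -193.58340804  219.03500208] 89
```

View pics/top3.png

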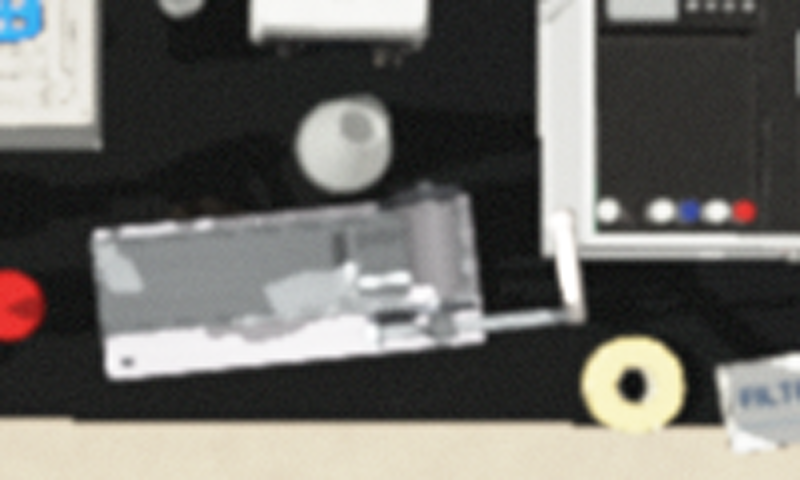

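View pics/scene3.png

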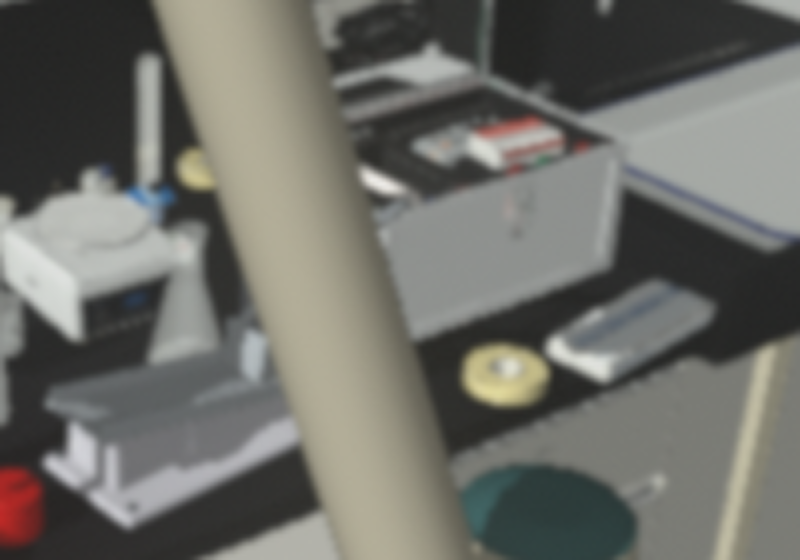

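The bar is back to its seated height (top at 219 mm) and the gate stands at feeder y of about -30. Next is the puck.

```bash
python3 - <<'E'
from h import *
H=.026
bot.move_gripper(1.0)
bot.move_straight(tcp(PK+[0,0,.06],RP),feed=.2)
print(bot.move_straight(tcp(PK+[0,0,H],RP),feed=.1,f_stop=8))
bot.move_gripper(0.0,25); print(bot.read_grip_width()*94,bot.read_tcp_pos(),bot.read_ft_force())
bot.move_straight(tcp(PK+[0,0,.19],RP),feed=.2)
print(bot.read_grip_width()*94,bot.read_ft_force(),bot.read_time_s())
r=tool(0,TILT)
bot.goto(place(.125,.07,H,r),eu(r)); print(bot.read_time_s())
for n in("top","scene"):
    p,d=bot.snapshot(n)
    c=cv2.cvtColor(p,cv2.COLOR_RGB2BGR); c=c[150:270,120:320] if n=="top" else c[100:280,120:320]
    cv2.imwrite(f"pics/{n}4.png",cv2.resize(c,None,fx=3.3,fy=3.3,interpolation=cv2.INTER_CUBIC))
E
```

```text
False
57.67623948615135 [0.4712904  0.38980868 0.20619138] [0.10479745 0.3990953  2.35178575]
57.47582936646512 [ 0.15603601 -0.46787051 -3.42537493] 17.8
19.05
```

View pics/top4.png

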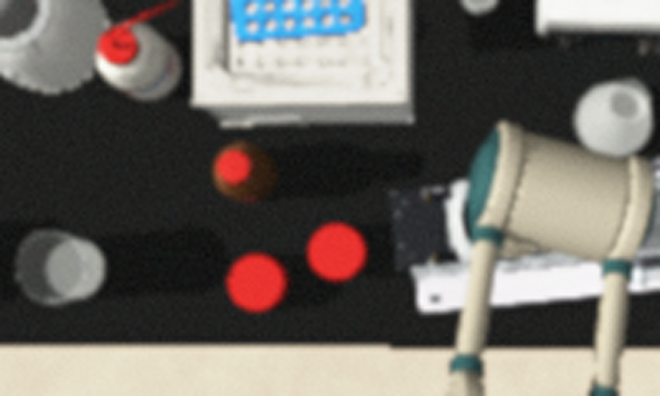

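View pics/scene4.png

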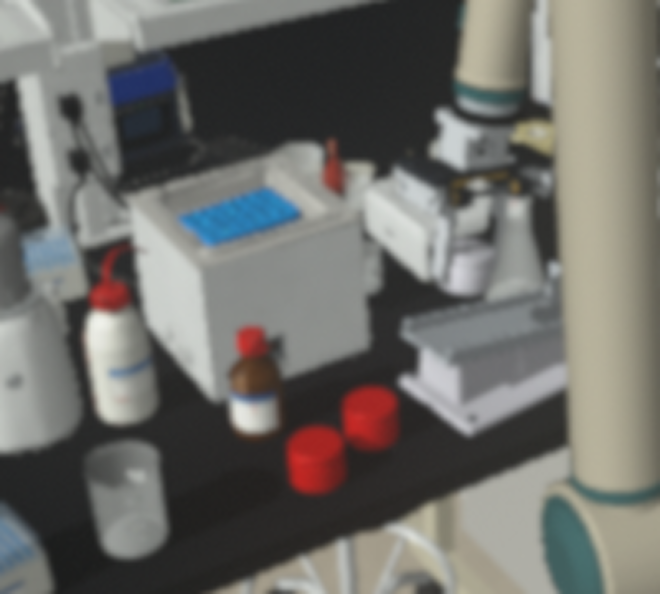

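```bash
python3 - <<'E'
from h import *
H=.026; r=tool(0,TILT)
bot.move_straight(place(.125,.012,H,r),feed=.15)
print(bot.move_straight(place(.125,-.004,H,r),feed=.03,f_stop=4), bot.read_tcp_pos()-place(.125,0,H,r),bot.read_ft_force())
bot.move_gripper(0.9); print(bot.read_grip_width()*94, bot.read_ft_force())
bot.move_straight(place(.125,.07,H,r),feed=.2)
q=tool(np.pi/2)
bot.move_gripper(30/94)
g=F([0,.185,fl(.185)+.10]); bot.goto(tcp(g,q),eu(q)); print(bot.read_time_s())
for n in("top","scene"):
    p,d=bot.snapshot(n);np.save(n+"5_d.npy",d)
    c=cv2.cvtColor(p,cv2.COLOR_RGB2BGR); c=c[150:270,200:400] if n=="top" else c[140:260,200:360]
    cv2.imwrite(f"pics/{n}5.png",cv2.resize(c,None,fx=4,fy=4,interpolation=cv2.INTER_CUBIC))
E
```

```text
True [ 2.45836168e-04 -4.31477116e-05  1.69250427e-04] [ 0.39544381 -0.1790089   2.73461614]
84.46326438957867 [-0.20618542 -0.00537632 -0.64938205]
23.3083
```

View pics/top5.png

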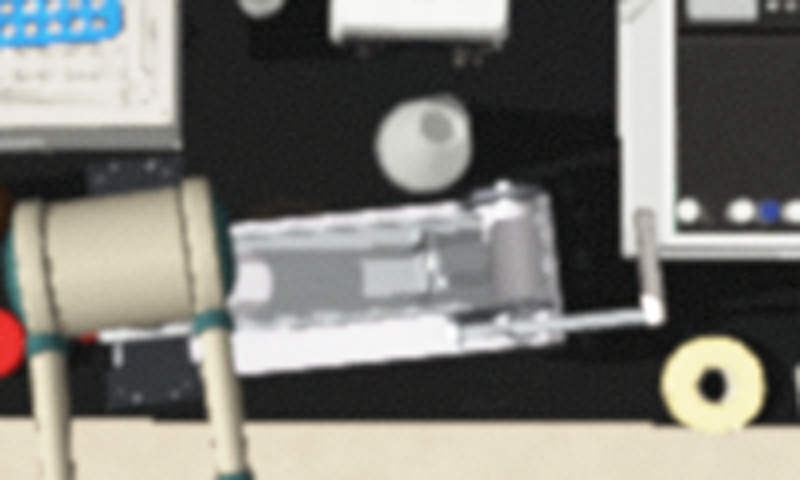

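View pics/scene5.png

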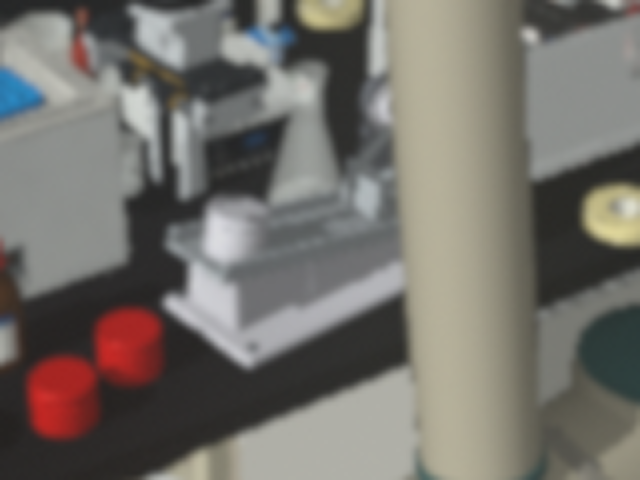

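The puck stands on the chute floor at the head (scene crop (235,230)) and has been released. The fingers are behind it, so now I push.

```bash
python3 - <<'E'
from h import *
q=tool(np.pi/2); g=lambda y,h=.027: tcp(F([0,y,fl(y)+h]),q)
fy=lambda: RF.inv().apply(np.array(bot.read_tcp_pos())-O)[1]
print(bot.read_grip_width()*94)
print(bot.move_straight(g(.185),feed=.15,f_stop=8))
print(bot.move_straight(g(.05),feed=.06,f_stop=12),fy(),bot.read_ft_force())
print(bot.move_straight(g(.020),feed=.02,f_stop=5),fy(),bot.read_ft_force(),bot.read_time_s())
p,d=bot.snapshot("scene")
c=cv2.cvtColor(p,cv2.COLOR_RGB2BGR)[120:270,200:400]; cv2.imwrite("pics/scene6.png",cv2.resize(c,None,fx=4,fy=4,interpolation=cv2.INTER_CUBIC))
E
```

```text
29.833462169020642
False
False 0.0501280621503701 [-0.3136322   0.14081824 -0.20637924]
True 0.02653799412164373 [0.53416534 0.91856032 1.8341007 ] 27.5917
```

View pics/scene6.png

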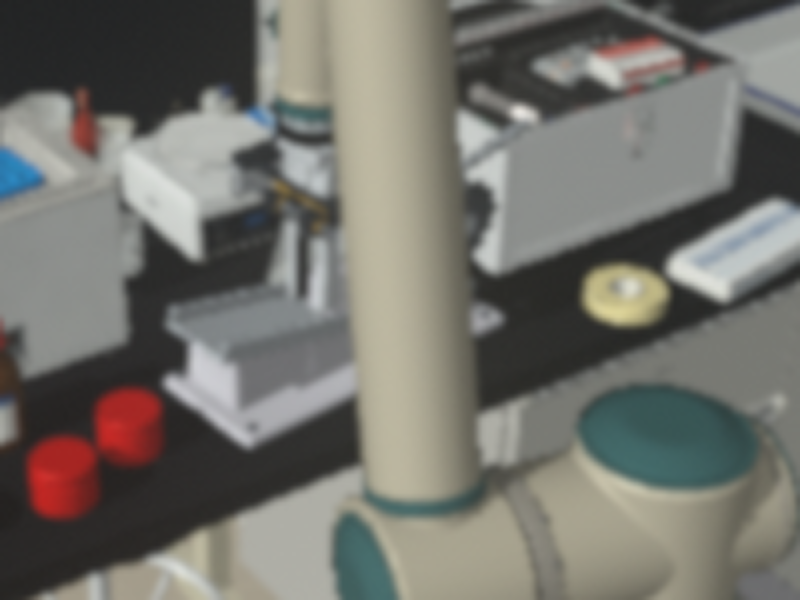

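```bash
python3 - <<'E'
from h import *
print('flask rim feeder',RF.inv().apply(onplane("top",[(308.5,181)],.158)-O))
q=tool(np.pi/2); g=lambda y,h=.027: tcp(F([0,y,fl(y)+h]),q)
bot.move_straight(g(.06),feed=.1)
bot.move_straight(g(.06,.15),feed=.2)
bot.goto_joints([.75,0.276,1.505,0,1.361,-0.121]); print(bot.read_time_s())
for n in("top","scene"):
    p,d=bot.snapshot(n);np.save(n+"7_d.npy",d)
    c=cv2.cvtColor(p,cv2.COLOR_RGB2BGR); cv2.imwrite(f"pics/{n}7f.png",c); c=c[150:270,200:400] if n=="top" else c[120:270,200:400]
    cv2.imwrite(f"pics/{n}7.png",cv2.resize(c,None,fx=4,fy=4,interpolation=cv2.INTER_CUBIC))
Z=cloud("top",np.load("top7_d.npy")); Q=RF.inv().apply(Z.reshape(-1,3)-O)*1000
m=(abs(Q[:,0])<33)&(Q[:,1]>-24)&(Q[:,1]<60)&(Q[:,2]-(45+.176*(Q[:,1]+30))>30)&(Q[:,2]<110)
q=Q[m]; print(m.sum(),q.mean(0),q.min(0),q.max(0)); A=np.c_[q[:,:2],np.ones(len(q))]; print('top plane',np.linalg.lstsq(A,q[:,2],rcond=None)[0])
E
```

```text
flask rim feeder [[ 0.10584185 -0.05083163  0.158     ]]
30.5083
204 [-1.45549412 -3.34524914 94.02089303] [-29.53346623 -23.89007515  81.42593562] [ 27.23157014  20.17290556 108.70389267]
top plane [-1.21045439e-03  1.27491540e-01  9.44456222e+01]
```

View pics/top7.png

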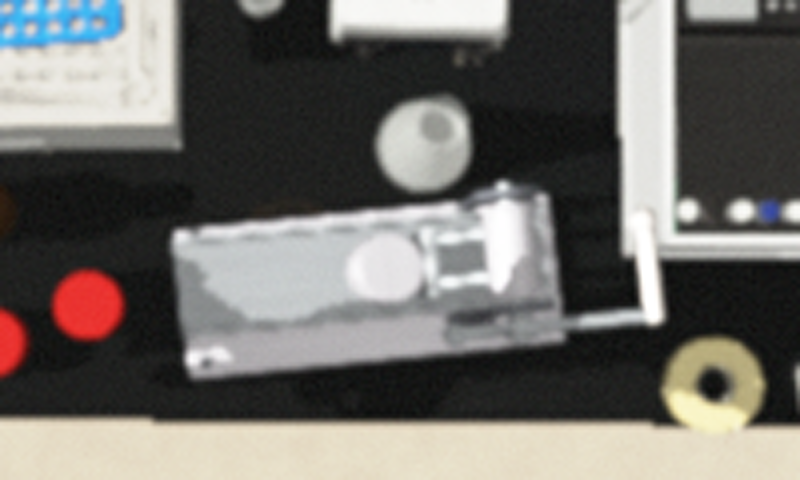

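View pics/scene7.png

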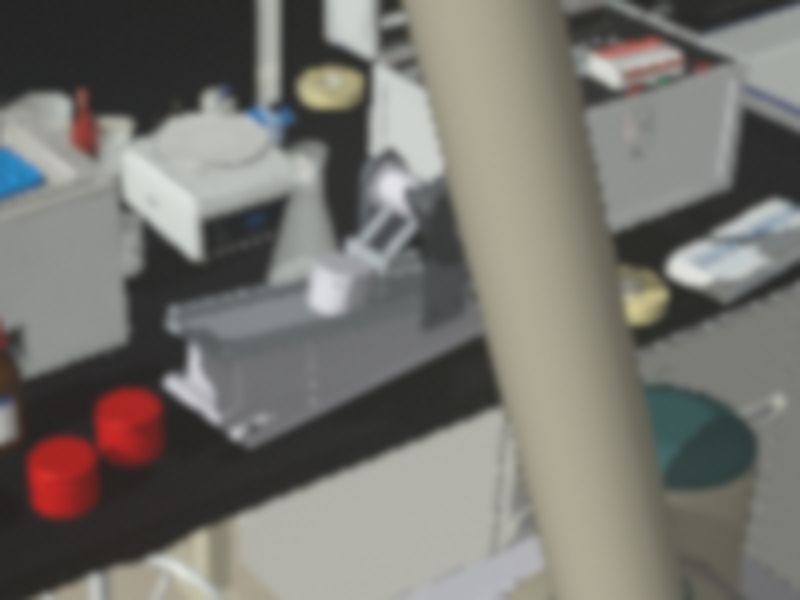

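```bash
python3 - <<'E'
from h import *
Z=cloud("top",np.load("top7_d.npy")); Q=RF.inv().apply(Z.reshape(-1,3)-O)*1000; hh=Q[:,2]-(45+.176*(Q[:,1]+30))
for y in range(-62,30,4):
    m=(abs(Q[:,1]-y)<2)&(abs(Q[:,0])<9)
    m2=(abs(Q[:,1]-y)<2)&(abs(abs(Q[:,0])-20)<5)
    print(y,np.round(np.nanmedian(Q[m,2])),np.round(np.nanmedian(hh[m])),'|',np.round(np.nanmedian(Q[m2,2])))
m=(abs(hh-44)<8)&(abs(Q[:,0])<33)&(Q[:,1]>-9)&(Q[:,1]<40)
print('half-area radius-based centre:', m.sum())
# before pushing: gate profile from top3
Z=cloud("top",np.load("top3_d.npy")); Q=RF.inv().apply(Z.reshape(-1,3)-O)*1000
for y in range(-62,-14,4):
    f=lambda a,b:np.round(np.nanmedian(Q[(abs(Q[:,1]-y)<2)&(abs(abs(Q[:,0])-a)<b),2]))
    print(y,f(0,9),f(20,5))
p=cv2.imread("pics/top7f.png")[195:235,270:330]; cv2.imwrite("pics/t8.png",cv2.resize(p,None,fx=12,fy=12,interpolation=cv2.INTER_CUBIC))
E
```

```text
-62 37.0 -2.0 | 108.0
-58 40.0 -1.0 | 100.0
-54 nan nan | 98.0
-50 94.0 52.0 | 100.0
-46 94.0 52.0 | 99.0
-42 97.0 54.0 | 98.0
-38 86.0 43.0 | 86.0
-34 87.0 43.0 | 66.0
-30 90.0 45.0 | 88.0
-26 92.0 46.0 | 89.0
-22 92.0 45.0 | 88.0
-18 93.0 46.0 | 91.0
-14 89.0 41.0 | 94.0
-10 91.0 43.0 | 96.0
-6 92.0 43.0 | 94.0
-2 94.0 44.0 | 96.0
2 96.0 45.0 | 95.0
6 95.0 44.0 | 95.0
10 98.0 46.0 | 90.0
14 99.0 46.0 | 82.0
18 98.0 45.0 | 60.0
22 80.0 25.0 | 54.0
26 62.0 8.0 | 54.0
half-area radius-based centre: 118
-62 39.0 106.0
-58 40.0 101.0
-54 44.0 100.0
-50 96.0 98.0
-46 95.0 99.0
-42 97.0 97.0
-38 86.0 92.0
-34 66.0 66.0
-30 45.0 44.0
-26 45.0 46.0
-22 44.0 45.0
-18 45.0 48.0
  return np.nanmean(a, axis, out=out, keepdims=keepdims)
```

View pics/t8.png

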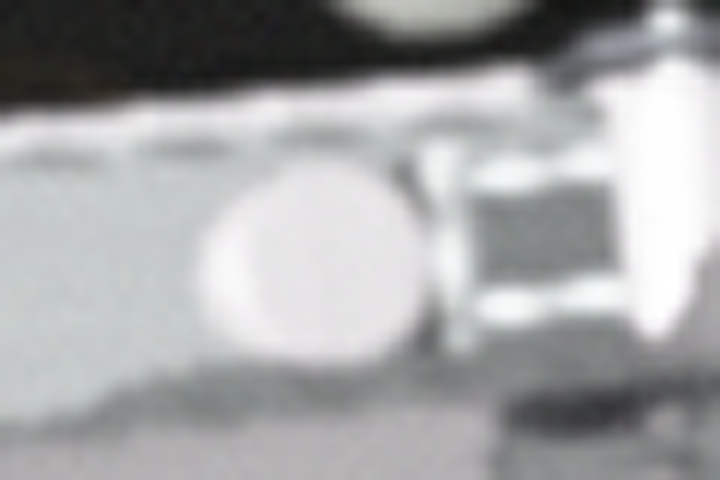

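View pics/top7f.png

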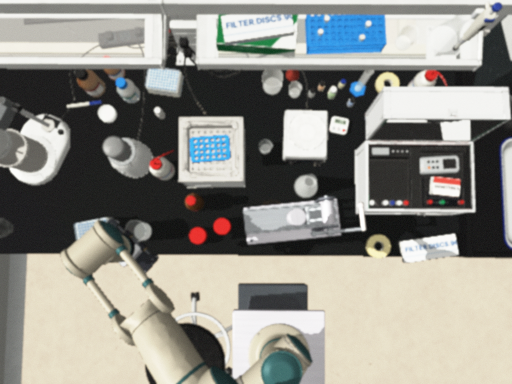

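```bash
python3 - <<'E'
from h import *
print(bot.read_ft_force(),bot.read_time_s()); print(bot.hand_in())
E
```

```text
[0.36782719 0.69761639 1.86524555] 30.6083
the job is handed in; nothing more can be done
None
```

I did the whole job in the order asked and handed it in at 30.6 s of the 64 s allowed. The hand-in reports no verdict.

**What I did:** I pinched the pawl bar, lifted it about 0.38 rad and held it until the gate was down. I then lowered it and let go. I stood the puck at the head of the chute at feeder y = 125 mm and let go of it. With the fingers part open behind it, I pushed it down the slope until the force rose at the gate.

**What the last checks showed:**
- **Pawl:** the bar's top was back at about z = 219 mm, which is its seated height, after I released it.
- **Gate:** its height profile was unchanged by the push, and it still stands at feeder y of about -30.
- **Puck:** it lies flat on the floor and touches the gate in the enlarged view. Its top is 43–46 mm above the floor all along the centre line, and its uphill edge is within about 1 mm of where it should be.
- **Other things:** the bottle, beaker, flask, tape and red look-alikes appear where they were, by eye in the last top picture. The arm was clear of everything.

**What disagreed:**
- **Push length:** the push stopped about 3 mm further on than I had calculated for contact at the gate.
- **Puck's top slope:** a plane fitted to the puck's top gave a slope of 0.127 instead of 0.176, probably because side pixels got into the fit.
- **Gate motion check:** the still-moving check before I lowered the pawl flagged 11 pixels, which I took as noise. The gate's profile already had it down and square.

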